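# Set the ring lamp's polariser to the green dot

## Robot

A 6-joint arm with a two-finger parallel gripper is mounted at the origin on the work surface. World frame = base frame: x ahead of the robot, y to its left, z up, the work surface at z = 0. Lengths are in mm, angles in rad, forces in N, time in s.
With the tool pointing down it reaches from about 350 to 975 mm from the base axis. Payload 7.1 kg.
Tool frame: the origin (TCP) lies on the front face of the gripper's body, between the roots of the fingers; the fingertips stand 80 mm ahead of it and the grasp point (between the pads) lies 61 mm ahead of it; z points along the fingers, y is the line along which they close (so a half turn about z gives the same grasp; the last joint's range is limited). The gripper opens to 88 mm and grips with 3 to 60 N. Pads are 20 mm wide; open, the fingers measure 115 mm over their backs; the gripper's body (75 mm by 178 mm) begins 61 mm behind the grasp point.
Start: joints at [-1.321, 0.423, 1.63, -0, 1.089, -0.019], TCP at [166.003, -602.535, 302.675] pointing down, gripper open.
Joint ranges: [-3, 3], [-0.9, 2.11], [0.09, 2.58], [-1.31, 4.45], [0.11, 2.69], [-2.54, 2.54]. Speed limits (rad/s): [2.39, 2.39, 3.01, 3.14, 3.14, 3.14].

## Interface

Orientations are given as a rotation vector (axis times angle).
In Python, from workcell import readout, vision, close_job gives the robot as it stands.
- The arm moves only by the tool servo_tool, never from a script. Its argument "plan" is a list that holds one entry, the list of rows, each a list of 7 numbers: the gripper command: -1 is fully open, 1 is shut, values between are in proportion, then the shift along the world's x, y, z in units of 40 mm (1.0 is 40 mm), then the turn, a rotation vector about the world's x, y, z in units of 5 degrees (1.0 is 5 degrees). A call has 1 to 5 rows; each row shifts and turns the commanded pose from where the row before left it; what a row does not reach is not made up. A row lasts 1/12 s, in which the tool goes at most 41.7 mm and 7.16 degrees, less where a joint would pass 70% of its speed; a pose out of reach is approached as far as the arm can. A call is refused whole if a number of a shift passes 1 or a number of a turn 1, either way. A call with a gripper value outside its range is refused whole. The fingers move at their own pace and stop on an object; the grip force is fixed at half the most. Time passes only in rows, so rows that do not move let the fingers close. It gives the time, the measured TCP pose, the force, the opening and the grip force at its end, in the units of the state.
- readout.get_obs(): the state, without advancing time (a new reading comes with each control period).
- vision.get_image(name): name is "scene" or "top" or "wrist"; returns the picture (480x640x3 uint8, red, green, blue); there is no depth.
- vision.camera_params(name): a dict with "fx", "fy", "cx", "cy" (pixels), "D" ([k1, k2, p1, p2, k3] as OpenCV has them; the pictures are not rectified), "rvec" (rotation vector, rad) and "tvec" (3), from world to camera coordinates, as OpenCV has them; the wrist camera has in their place "hand_eye" (4x4, takes a point from camera to tool coordinates, whose origin is the TCP and whose axes are the flange's). Camera axes: x right, y down, z forward; pixel columns grow to the right and rows downward; lengths in mm; the calibration is good to about 2 mm. A picture is of the moment at which its call begins: read the wrist's pose just before it. camera_params takes no time and is no camera call.
- close_job(): hands the job in; it is judged then, once.
The state is a dict: "t": time; "qpos": joint angles; "qvel": joint speeds; "joint_torque": joint torques, N m; "ee_pos": TCP position; "orientation": TCP orientation; "ft_force": force on the tool from outside, world axes, zero at the start; "moment": the same for the moment, N m; "width": finger opening in mm; "grasp_force": force on a finger pad.
Only numpy, scipy, OpenCV 4.12 (cv2) and the standard library are available. Lean on these libraries where they do the work, as an engineer would, in place of code of your own. Each camera call takes 0.05 s, during which the arm holds its last target. There are 200 camera calls.

## Task

Get the ring lamp ready for inspecting the solder joints: with a fingertip press the green button on the lamp's grey control box right down to switch the lamp on, then push the red-tipped lever of its polariser ring round the scale until the lever's white pointer line lies over the middle of the green dot. Only press and push gently: do not grip or pinch the lever, do not lift or shift anything else on the bench, and leave the lever standing there by itself with the hand clear.

Things in the scene. Friction and masses are not known exactly. Their poses are not given: they have to be found in the camera images.
- lamp: Black ring lamp over a circuit board, fixed to the bench. Origin on the bench, on the head's vertical axis; x points from its front (robot side) to the column at its back, z up. Base plate 14 mm thick, x -55 to 145, y -85 to 85 mm. Column 22 mm thick at x = 124 mm, 172 mm high. Head: disc of 92 mm radius, 120 to 150 mm above the bench, grey scale ring on top (ticks every 10 degrees).
- polariser (a joint): Angle of the polariser ring and its lever, rad. 0: the lever points to the front of the lamp (its -x). It grows as the lever goes counterclockwise seen from above (towards the lamp's -y side). Stops at -2.0 and 2.0. The ring is stiff: about 3 N at the pin moves it, it does not spring back, and it stays where it is left. Delicate: finger pressure on it, all sides added up, must stay below 20 N, so no gripping.
- lamp_axis (a point): On the axis of the lamp head, at the level of its top, 150 mm above the bench. Round it on the head sits the turning polariser ring, 53 mm radius, 151 to 161 mm above the bench. Its lever is a black bar 6 mm wide, 157.5 to 161.5 mm above the bench, that runs radially out over the scale, past the head's edge, to an upright red pin.
- pointer (a point): Point on the white pointer line on the lever, 70 mm from the axis, on the lever's top. Its x axis runs along the lever towards the ring's axis, its z up; it turns with the lever.
- lever_pin (a point): Middle of the top of the red pin at the lever's end, 184 mm above the bench. The pin is upright, round, 14 mm across, 28 mm high (156 to 184 mm above the bench), 110 mm from the axis: it stands outside the head, with free space on both sides of it and outwards.
- green_dot: Round green sticker, 16 mm across, on the scale ring: the setting for solder joints. Origin at its middle, 62 to 82 mm from the axis, on one side of the lamp, 52 to 83 degrees round from the front. The bar of the lever passes over it.
- orange_dot: Round orange sticker like the green one, on the other side of the scale: a setting for another job, not to be used now.
- controller: Control box of the lamp, grey with a black top, 105 x 78 x 49 mm, fixed to the bench; origin at the middle of its underside, x away from the robot at yaw 0. On its top the green button (22 mm from the middle, on the robot's side) and a small black dial, 5 mm high, that stays as it is.
- lamp_button (a joint): Travel of the green push button, m: 0 up, 0.006 fully down. It springs back; it takes 1.5 N to start and 5 N to go fully down. The lamp switches on at 0.004.
- lamp_button_top (a point): Middle of the top of the green button, 71 mm above the bench when up. The button is 24 mm across, it stands 10 mm out of a black collar 40 mm across, and it is pressed straight down.
- circuit_board: Green circuit board, 70 x 100 mm, up to 14 mm thick, loose on the lamp's base under the head; origin at the middle of its underside. To stay where it is.
- pliers: Loose cutters with blue handles, 157 x 55 x 14 mm, lying flat along their x; origin at the middle of the underside. Bystander.
- screwdriver: Loose screwdriver, orange handle, 190 mm long along its x, 26 mm thick; origin at the middle of its underside. Bystander.
- wire_spool: Loose red spool of wire standing on its flange, 62 mm across, 30 mm high; origin at the middle of its underside. Bystander, between lamp and control box.
- multimeter: Loose yellow multimeter lying on its back, 175 x 86 x 46 mm; origin at the middle of its underside. Bystander.
- solvent_bottle: Loose white bottle, 56 mm across, 150 mm high; origin at the middle of its underside. Bystander.
- parts_tray: Loose blue parts tray, 130 x 100 x 35 mm; origin at the middle of its underside. Bystander.

How it is judged (in metres and radians):
On the way, in this order (a step that is already met when the one before it is completed fails the run):
1. the green button is pressed down (value of joint lamp_button above 0.004 m), for 0.1 s.
2. the lever's pointer line has been pushed over the middle of the green dot (y of green_dot in the frame of pointer between -0.005 and 0.005 m and x of green_dot in the frame of pointer below 0.03 m and velocity of joint polariser between -0.02 and 0.02 rad/s), for 0.2 s.
At the end, for the whole second after the job is handed in: The lever rests with its pointer line over the green dot, within 5 mm of the dot's middle measured across the lever, and the button has sprung back up (all of step 2 and value of joint lamp_button below 0.002 m); the robot touches nothing.
It fails at once if the lever or the lamp is gripped or forced: the fingers bear on it with more than 20 N (contact force between the fingers and lamp above 20 N).
It fails at once if something else on the bench is lifted, carried or shifted by more than 20 mm (the circuit board 15 mm) (distance of circuit_board from where it was at the start of the episode above 0.015 m or distance of any of pliers, screwdriver, wire_spool, multimeter, solvent_bottle, parts_tray from where it was at the start of the episode above 0.02 m).
It also fails if it takes over 48 s, if anything falls off the work surface, if the arm or the gripper's body presses on something with over 40 N, if the wrist force passes 120 N, or if a joint passes its speed limit or range.

## Working session

There is one attempt and no reset: what is moved stays moved. The work goes in short steps, Python scripts to look and compute and a tool call to move; the robot and the scene stay as the last step left them, time stands still between calls to the robot, and variables do not carry over. Pictures are saved under pics/ and viewed, at most 10 in all, crops included, and the job is handed in when it is done.

Besides the shell and the picture viewer there is one more tool, called after "Call:" as a command line: name --argument value ..., lists and objects as JSON in quotes. servo_tool: Moves the arm, as the interface text tells. Its arguments: {"type":"object","properties":{"plan":{"type":"array"}},"required":["plan"]}

```bash
mkdir -p pics; cat > h.py <<'E'
import numpy as np, cv2
from workcell import readout, vision
def cam(n):
    p=vision.camera_params(n); K=np.array([[p['fx'],0,p['cx']],[0,p['fy'],p['cy']],[0,0,1.]]); D=np.array(p['D'],float)
    if 'rvec' in p:
        R=cv2.Rodrigues(np.array(p['rvec'],float))[0]; t=np.array(p['tvec'],float).ravel()
    else:
        o=readout.get_obs(); T=np.eye(4); T[:3,:3]=cv2.Rodrigues(np.array(o['orientation'],float))[0]; T[:3,3]=o['ee_pos']
        M=np.linalg.inv(T@np.array(p['hand_eye'])); R,t=M[:3,:3],M[:3,3]
    return K,D,R,t
def ray(c,uv):
    K,D,R,t=c; q=cv2.undistortPoints(np.array([[uv]],float),K,D)[0,0]
    return -R.T@t, R.T@np.array([q[0],q[1],1])
def plane(c,uv,z):
    o,d=ray(c,uv); return o+d*(z-o[2])/d[2]
def proj(c,P):
    K,D,R,t=c; return cv2.projectPoints(np.array([P],float),cv2.Rodrigues(R)[0],t,K,D)[0][0,0]
def snap(n,f):
    c=cam(n); im=cv2.cvtColor(vision.get_image(n),cv2.COLOR_RGB2BGR); cv2.imwrite(f'pics/{f}.png',im); return c,im
def blobs(im,h0,h1,s=90,v=50,amin=30):
    h=cv2.cvtColor(im,cv2.COLOR_BGR2HSV); m=cv2.inRange(h,(h0,s,v),(h1,255,255))
    n,l,st,ce=cv2.connectedComponentsWithStats(m)
    return [(ce[i].round(1),st[i].tolist()) for i in range(1,n) if st[i][4]>=amin]
E
python3 - <<'E'
from h import *
for n in('top','scene'):
    c,im=snap(n,n+'0'); print(n,(-c[2].T@c[3]).round(),c[0][0,0])
    print('green',blobs(im,40,85)); print('red',blobs(im,0,5,120)+blobs(im,174,180,120)); print('or',blobs(im,6,20,120))
E
```

```text
top [ 316.  -11. 1452.] 550.9470144522156
green [(array([295.6, 144.9]), [293, 141, 6, 9, 45]), (array([ 81.8, 252.7]), [76, 246, 12, 15, 34]), (array([223.4, 256.8]), [219, 252, 10, 10, 81])]
red [(array([524.1, 180.4]), [520, 175, 9, 11, 80]), (array([567.4, 180.7]), [564, 176, 8, 10, 76]), (array([263.4, 250.5]), [255, 239, 20, 22, 214]), (array([270.9, 248. ]), [262, 238, 17, 23, 163])]
or [(array([272. , 310.6]), [15, 101, 604, 379, 126303]), (array([357.2, 118.7]), [335, 100, 48, 40, 1697]), (array([ 88. , 183.5]), [82, 181, 15, 7, 31]), (array([400.3, 214.1]), [398, 211, 6, 7, 31]), (array([471.5, 230.2]), [464, 227, 23, 15, 35]), (array([595.7, 391.3]), [587, 388, 18, 8, 55])]
scene [1488. -775.  885.] 588.9586598951958
green [(array([381.9, 225.1]), [378, 222, 9, 7, 51])]
red [(array([81.7, 35.7]), [79, 29, 7, 13, 43]), (array([83.5, 45. ]), [80, 41, 7, 9, 36]), (array([264.4, 234.8]), [262, 231, 6, 11, 43]), (array([360.1, 253.6]), [350, 247, 21, 14, 218]), (array([147.2, 415.3]), [142, 411, 12, 10, 65]), (array([ 85.7, 445.5]), [81, 441, 11, 10, 66])]
or [(array([148.7, 104.1]), [113, 70, 75, 71, 2450]), (array([248.9, 275.8]), [0, 127, 625, 353, 63104]), (array([  6.8, 187.2]), [0, 184, 15, 7, 34]), (array([567.9, 262. ]), [565, 259, 7, 7, 34]), (array([561.8, 266.5]), [559, 264, 7, 6, 34]), (array([476.3, 271.4]), [469, 267, 12, 11, 65]), (array([472.5, 329.9]), [466, 324, 14, 12, 83]), (array([ 30.4, 437. ]), [0, 374, 78, 106, 4348]), (array([346.3, 420.1]), [342, 416, 9, 10, 59]), (array([335.5, 426.2]), [331, 422, 9, 10, 58])]
```

View pics/top0.png

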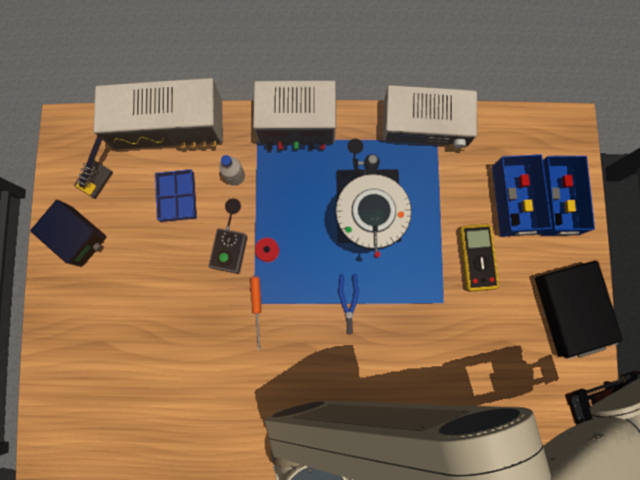

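View pics/scene0.png

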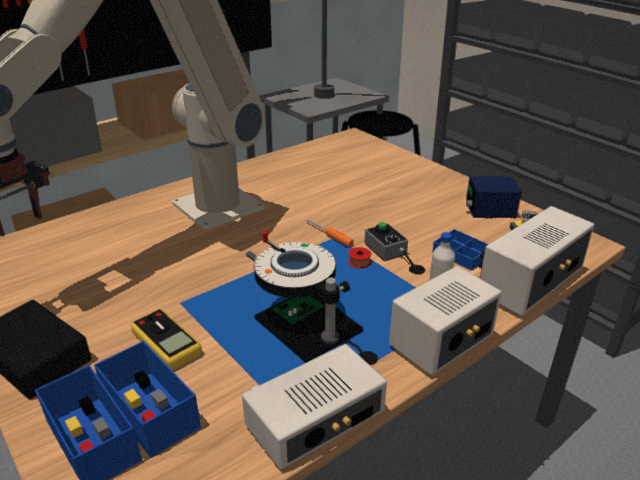

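The top view shows the lamp head at about (373,211), the green dot at (348,230), the red pin at (377,254), the orange dot at (401,214), the button at (223,257) and the spool at (267,250). Next I turn these pixels into positions.

```bash
python3 - <<'E'
from h import *
im=cv2.imread('pics/top0.png'); c=cam('top'); c2=cam('scene')
hsv=cv2.cvtColor(im,cv2.COLOR_BGR2HSV)
m=cv2.inRange(hsv,(0,0,140),(180,70,255)); r=np.zeros_like(m); r[165:258,325:422]=255; m&=r
cs=max(cv2.findContours(m,cv2.RETR_EXTERNAL,cv2.CHAIN_APPROX_NONE)[0],key=cv2.contourArea)
hull=cv2.convexHull(cs); P=np.array([plane(c,p[0].astype(float),150)[:2] for p in hull],np.float32)
print('head circle',cv2.minEnclosingCircle(P)); 
e=cv2.fitEllipse(cs); print('ell',e,plane(c,e[0],150).round(1))
sub=np.zeros_like(im); sub[165:265,325:422]=im[165:265,325:422]
g=blobs(sub,40,85,60,40,8); o=blobs(sub,3,20,120,100,8); rd=blobs(sub,0,6,120,60,5)+blobs(sub,172,180,120,60,5)
print(g,o,rd)
for b in g: print('green',plane(c,b[0],151).round(1))
for b in rd: print('red',plane(c,b[0],184).round(1),plane(c,b[0],170).round(1))
print('button top',plane(c,(223.4,256.8),71).round(1))
# triangulate button
a,d=ray(c,(223.4,256.8)); a2,d2=ray(c2,(381.9,225.1)); s=np.linalg.lstsq(np.c_[d,-d2],a2-a,rcond=None)[0]; print((a+s[0]*d).round(1),(a2+s[1]*d2).round(1))
print('spool',plane(c,(267,250),30).round(1),'driver',plane(c,(255,278),20).round(1),plane(c,(259,345),20).round(1))
cv2.imwrite('pics/c0.png',cv2.resize(im[160:280,205:425],None,fx=3.6,fy=3.6,interpolation=cv2.INTER_CUBIC)[:600,:800])
E
```

```text
head circle ((597.2963256835938, -136.8069610595703), 90.5111083984375)
ell ((374.3414001464844, 209.62757873535156), (65.60760498046875, 67.75040435791016), 114.85986328125) [ 599. -139.  150.]
[(array([348. , 229.2]), [345, 226, 7, 7, 35])] [(array([400.3, 214.1]), [398, 211, 6, 7, 31])] [(array([377.2, 254. ]), [376, 253, 3, 3, 5]), (array([376.8, 253.9]), [375, 251, 5, 6, 18])]
green [550.8 -74.6 151. ]
red [ 486.2 -140.3  184. ] [ 488.  -141.8  170. ]
red [ 486.4 -139.4  184. ] [ 488.3 -140.8  170. ]
button top [495.  237.6  71. ]
[495.7 238.5  66. ] [496.3 239.3  66.2]
spool [518.  131.3  30. ] driver [445.8 162.6  20. ] [273.6 149.9  20. ]
```

View pics/c0.png

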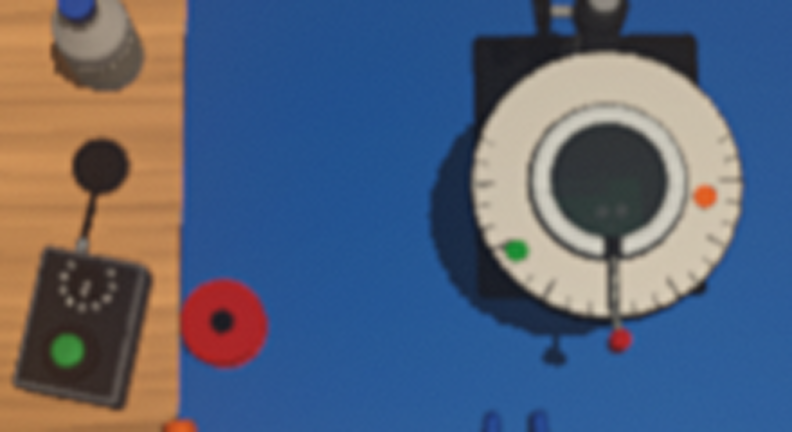

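Call:
servo_tool --plan '[[[1,0.7,0.7,0,0,0,0],[1,0.7,0.7,0,0,0,0],[1,0.7,0.7,0,0,0,0],[1,0.7,0.7,0,0,0,0],[1,0.7,0.7,0,0,0,0]]]'

```text
t: 0.52
ee_pos: [306.7, -461.0, 302.3]
orientation: [-3.113, -0.42, 0.0]
ft_force: [0.2, 0.2, -0.4]
width: 58.0
grasp_force: 0.0
```

```bash
python3 - <<'E'
from h import *
o=readout.get_obs(); print({k:np.round(v,3) for k,v in o.items()}); print(cv2.Rodrigues(np.array(o['orientation'],float))[0].round(2))
E
```

```text
{'t': np.float64(0.517), 'qpos': array([-1.005,  0.32 ,  1.789,  0.   ,  1.034,  0.297]), 'qvel': array([ 0.83 , -0.156,  0.226,  0.003, -0.077,  0.82 ]), 'joint_torque': array([-6.4700e+00, -4.6862e+01, -2.5837e+01, -2.3000e-02,  2.3900e-01,
       -1.1350e+00]), 'ee_pos': array([ 306.749, -460.967,  302.345]), 'orientation': array([-3.113, -0.42 ,  0.   ]), 'ft_force': array([ 0.21 ,  0.187, -0.403]), 'moment': array([-0.048, -0.025, -0.037]), 'grasp_force': np.float64(0.0), 'width': np.float64(58.034)}
[[ 0.96  0.26 -0.  ]
 [ 0.26 -0.96  0.  ]
 [-0.   -0.   -1.  ]]
```

Call:
servo_tool --plan '[[[1,0.3,0.97,0,0,0,0.9],[1,0.3,0.97,0,0,0,0.9],[1,0.3,0.97,0,0,0,0.9],[1,0.3,0.97,0,0,0,0.9],[1,0.3,0.97,0,0,0,0.9]]]'

```text
t: 0.93
ee_pos: [366.0, -266.6, 302.5]
orientation: [-2.969, -1.025, 0.0]
ft_force: [0.8, -0.5, 1.3]
width: 24.4
grasp_force: 0.0
```

Call:
servo_tool --plan '[[[1,0.25,0.97,0,0,0,0.9],[1,0.25,0.97,0,0,0,0.9],[1,0.25,0.97,0,0,0,0.9],[1,0.25,0.97,0,0,0,0.9],[1,0.25,0.97,0,0,0,0]]]'

```text
t: 1.35
ee_pos: [415.8, -72.6, 302.7]
orientation: [2.772, 1.478, -0.0]
ft_force: [1.3, -0.4, -0.0]
width: 0.6
grasp_force: 0.0
```

Call:
servo_tool --plan '[[[1,0.25,0.97,0,0,0,0],[1,0.25,0.97,0,0,0,0],[1,0.25,0.97,0,0,0,0],[1,0.25,0.97,0,0,0,0],[1,0,0,0,0,0,0]]]'

```text
t: 1.77
ee_pos: [457.4, 86.0, 302.9]
orientation: [-2.771, -1.479, -0.004]
ft_force: [0.5, -0.1, 0.6]
width: 0.5
grasp_force: 0.0
```

```bash
python3 - <<'E'
from h import *
o=readout.get_obs(); print(o['ee_pos'],o['qpos'],o['width'])
c,im=snap('wrist','w0')
for b in blobs(im,40,85,90,50,150): print('green',b,plane(c,b[0],71).round(1),plane(c,b[0],151).round(1))
print('exp button',proj(c,(495,238,71)))
E
```

```text
[457.36060325  86.01680249 302.87950376] [1.59591234e-01 1.85963079e-01 1.97231049e+00 1.79387431e-03
 9.81327256e-01 7.48722617e-01] 0.5335210505843587
green (array([248.8,  48.6]), [233, 31, 32, 36, 880]) [494.9 238.8  71. ] [496.2 215.9 151. ]
green (array([504.6, 289.2]), [467, 252, 70, 82, 2495]) [574.1 -63.6  71. ] [555.2  -9.3 151. ]
green (array([536.4, 357. ]), [526, 348, 21, 17, 280]) [ 568.3 -149.3   71. ] [550.9 -73.1 151. ]
exp button [249.49914629  49.39072455]
```

View pics/w0.png

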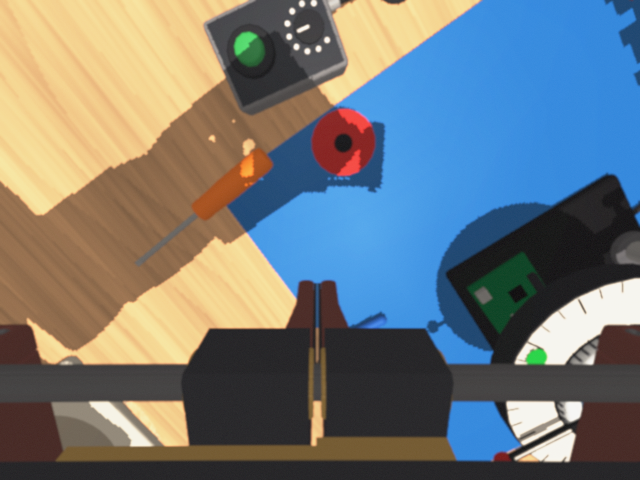

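The wrist picture shows the button at (249,49), which gives world (495, 238.5), and the green dot at (536,357), which gives (551,-73). Both agree with the top view.

Call:
servo_tool --plan '[[[1,0.24,0.95,0,0,0,0],[1,0.24,0.95,0,0,0,0],[1,0.24,0.95,0,0,0,0],[1,0.22,0.95,0,0,0,0],[1,0,0,-1,0,0,0]]]'

```text
t: 2.23
ee_pos: [499.1, 238.3, 268.6]
orientation: [2.774, 1.475, 0.025]
ft_force: [2.2, 0.6, 0.6]
width: 0.8
grasp_force: 0.0
```

Call:
servo_tool --plan '[[[1,0,0,-1,0,0,0],[1,0,0,-0.9,0,0,0],[1,0,0,-0.5,0,0,0],[1,0,0,-0.2,0,0,0],[1,0,0,0,0,0,0]]]'

```text
t: 2.65
ee_pos: [492.7, 231.1, 156.8]
orientation: [-2.776, -1.471, 0.007]
ft_force: [0.3, 0.5, -0.0]
width: 0.7
grasp_force: 0.0
```

Call:
servo_tool --plan '[[[1,0,0,0,0,0,0],[1,0,0,0,0,0,0]]]'

```text
t: 2.82
ee_pos: [494.7, 232.5, 160.3]
orientation: [2.775, 1.471, 0.004]
ft_force: [0.8, -0.2, 0.3]
width: 0.7
grasp_force: 0.0
```

Call:
servo_tool --plan '[[[1,0,0.14,0,0,0,0],[1,0,0,0,0,0,0],[1,0,0,0,0,0,0],[1,0,0,0,0,0,0]]]'

```text
t: 3.15
ee_pos: [493.8, 238.6, 159.4]
orientation: [2.775, 1.473, 0.002]
ft_force: [-0.5, 0.3, 1.0]
width: 0.2
grasp_force: 0.0
```

Call:
servo_tool --plan '[[[1,0,0,-0.15,0,0,0],[1,0,0,-0.1,0,0,0],[1,0,0,-0.08,0,0,0],[1,0,0,0,0,0,0],[1,0,0,0,0,0,0]]]'

```text
t: 3.57
ee_pos: [493.9, 238.5, 145.5]
orientation: [-2.775, -1.472, -0.001]
ft_force: [-0.7, 0.3, 4.8]
width: 0.5
grasp_force: 2.4
```

Call:
servo_tool --plan '[[[1,0,0,-0.03,0,0,0],[1,0,0,0,0,0,0],[1,0,0,0,0,0,0]]]'

```text
t: 3.82
ee_pos: [494.0, 238.5, 145.2]
orientation: [-2.775, -1.472, -0.001]
ft_force: [-3.3, -0.0, 14.9]
width: 0.5
grasp_force: 7.2
```

Call:
servo_tool --plan '[[[1,0,0,0.5,0,0,0],[1,0,0,1,0,0,0],[1,0,0,1,0,0,0],[1,0,0,1,0,0,0],[1,0,-0.5,0.4,0,0,0]]]'

```text
t: 4.23
ee_pos: [495.4, 220.6, 305.0]
orientation: [-2.774, -1.475, -0.011]
ft_force: [1.3, 0.0, 0.6]
width: 0.2
grasp_force: 0.0
```

Call:
servo_tool --plan '[[[1,-0.07,-1,0,0,0,0],[1,-0.07,-1,0,0,0,0],[1,-0.07,-1,0,0,0,0],[1,-0.07,-1,0,0,0,0],[1,-0.07,-1,0,0,0,0]]]'

```text
t: 4.65
ee_pos: [478.8, 16.6, 299.8]
orientation: [-2.774, -1.473, 0.001]
ft_force: [-0.1, 0.5, -0.4]
width: 0.3
grasp_force: 0.0
```

Call:
servo_tool --plan '[[[1,-0.07,-1,0,0,0,0],[1,-0.07,-1,0,0,0,0],[1,-0.07,-1,0,0,0,0],[1,-0.07,-1,0,0,0,0],[1,-0.07,-0.8,0,0,0,0]]]'

```text
t: 5.07
ee_pos: [464.8, -176.2, 299.8]
orientation: [-2.775, -1.471, 0.001]
ft_force: [0.3, -0.6, -0.9]
width: 0.2
grasp_force: 0.0
```

Call:
servo_tool --plan '[[[1,0,0,0,0,0,0],[1,0,0,0,0,0,0],[1,0,0,0,0,0,0]]]'

```text
t: 5.32
ee_pos: [465.2, -173.4, 299.7]
orientation: [-2.775, -1.471, 0.001]
ft_force: [-0.2, 0.2, 0.3]
width: 0.6
grasp_force: 0.0
```

```bash
python3 - <<'E'
from h import *
o=readout.get_obs(); print(o['ee_pos'],o['qpos'],o['width'])
c,im=snap('wrist','w1')
for b in blobs(im,40,85,90,50,60): print('green',b,plane(c,b[0],151).round(1))
for b in blobs(im,0,5,120,60,60): print('red',b,plane(c,b[0],184).round(1))
print(proj(c,(486,-140,184)),proj(c,(597,-137,151)))
c,im=snap('top','t1')
E
```

```text
[ 465.20542385 -173.38317665  299.67852944] [-3.80878560e-01  2.38807854e-01  1.91098286e+00  3.92110118e-04
  9.93275792e-01  2.14837557e-01] 0.6314543603034889
green (array([342.3,  43.8]), [330, 28, 26, 31, 620]) [550.9 -73.4 151. ]
red (array([315.2, 203.3]), [306, 191, 19, 25, 374]) [ 488.5 -137.3  184. ]
red (array([306.1, 288. ]), [300, 282, 12, 14, 67]) [ 454.9 -176.9  184. ]
red (array([332.9, 303.3]), [325, 288, 16, 26, 94]) [ 462.8 -194.4  184. ]
red (array([304.2, 301.1]), [298, 295, 14, 14, 79]) [ 449.  -183.3  184. ]
red (array([301.4, 313.5]), [292, 308, 20, 13, 88]) [ 442.8 -189.2  184. ]
[314.17908371 209.73009542] [463.96513848  93.2337727 ]
```

View pics/w1.png

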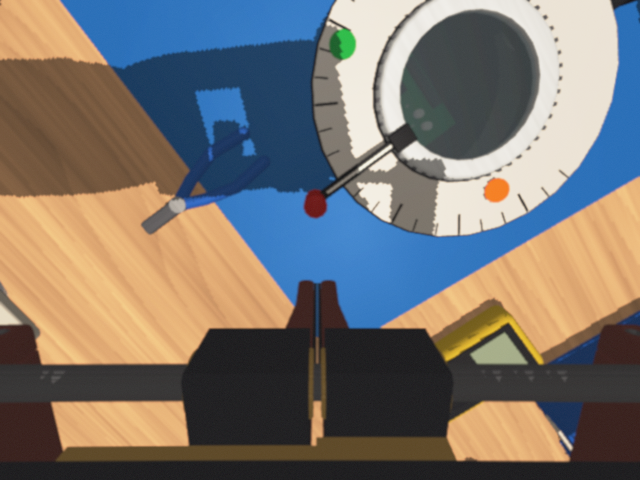

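The pin is at (315,203), pointing just in front, and the green dot is at (342,44). The closed fingers stand on the pin's -y side, so I lower them and approach.

Call:
servo_tool --plan '[[[1,0,0,-0.6,0,0,0],[1,0,0,-0.5,0,0,0],[1,0,0,-0.22,0,0,0],[1,0.1,0.2,0,0,0,0],[1,0,0,0,0,0,0]]]'

```text
t: 5.83
ee_pos: [470.2, -164.2, 247.5]
orientation: [-2.773, -1.474, 0.0]
ft_force: [0.3, -0.6, 0.3]
width: 0.3
grasp_force: 0.0
```

Call:
servo_tool --plan '[[[1,0.07,0.1,0,0,0,0],[1,0.05,0.1,0,0,0,0],[1,0.03,0.1,0,0,0,0],[1,0,0.05,0,0,0,0],[1,0,0,0,0,0,0]]]'

```text
t: 6.25
ee_pos: [476.0, -151.4, 248.1]
orientation: [2.774, 1.473, 0.001]
ft_force: [0.2, 1.2, 0.2]
width: 0.6
grasp_force: 0.0
```

Just before contact. I push slowly along the arc.

Call:
servo_tool --plan '[[[1,0.02,0.1,0,0,0,0],[1,0.02,0.1,0,0,0,0],[1,0.02,0.1,0,0,0,0],[1,0.02,0.1,0,0,0,0],[1,0.02,0.1,0,0,0,0]]]'

```text
t: 6.67
ee_pos: [478.3, -131.4, 247.1]
orientation: [-2.774, -1.472, 0.004]
ft_force: [-4.6, -2.6, 1.5]
width: 0.8
grasp_force: 2.1
```

Call:
servo_tool --plan '[[[1,0.02,0.12,0,0,0,0],[1,0.03,0.12,0,0,0,0],[1,0.03,0.11,0,0,0,0],[1,0.03,0.1,0,0,0,0],[1,0,0,0,0,0,0]]]'

```text
t: 7.08
ee_pos: [483.6, -113.0, 247.2]
orientation: [-2.774, -1.472, 0.001]
ft_force: [-2.6, -0.3, -0.2]
width: 0.2
grasp_force: 1.0
```

Call:
servo_tool --plan '[[[1,0.05,0.11,0,0,0,0],[1,0.05,0.11,0,0,0,0],[1,0.06,0.11,0,0,0,0],[1,0.06,0.11,0,0,0,0]]]'

```text
t: 7.42
ee_pos: [491.8, -95.7, 247.0]
orientation: [-2.774, -1.471, 0.003]
ft_force: [-5.6, -1.1, -0.0]
width: 0.2
grasp_force: 2.2
```

Call:
servo_tool --plan '[[[1,0.07,0.1,0,0,0,0],[1,0.07,0.1,0,0,0,0],[1,0.07,0.09,0,0,0,0],[1,0.07,0.09,0,0,0,0],[1,0,0,0,0,0,0]]]'

```text
t: 7.83
ee_pos: [504.6, -80.4, 247.4]
orientation: [2.775, 1.473, 0.001]
ft_force: [-0.8, -0.9, -0.8]
width: 0.3
grasp_force: 0.3
```

```bash
cat > chk.py <<'E'
from h import *
import sys
o=readout.get_obs(); print(np.round(o['ee_pos'],1),np.round(o['ft_force'],1))
c,im=snap('wrist',sys.argv[1]); A=np.array([597,-137.])
for b in blobs(im,40,85,90,50,60): p=plane(c,b[0],151); print('green',b[0],p.round(1),np.degrees(np.arctan2(p[1]-A[1],A[0]-p[0])).round(1))
for b in blobs(im,0,6,120,50,60)+blobs(im,174,180,120,50,60):
    p=plane(c,b[0],178)
    if 95<np.hypot(*(p[:2]-A))<125: print('red',b,p.round(1),np.degrees(np.arctan2(p[1]-A[1],A[0]-p[0])).round(1))
E
python3 chk.py w2
```

```text
[504.6 -80.4 247.4] [-0.8 -0.9 -0.8]
green [382.5 231.1] [550.8 -73.5 151. ] 54.0
red (array([314.8, 288.4]), [288, 249, 58, 78, 1663]) [510.1 -70.8 178. ] 37.3
red (array([632.9, 442. ]), [626, 430, 14, 25, 69]) [ 599.9 -237.   178. ] -91.6
red (array([608.9, 451.7]), [600, 445, 20, 13, 64]) [ 587.1 -236.2  178. ] -84.3
```

View pics/w2.png

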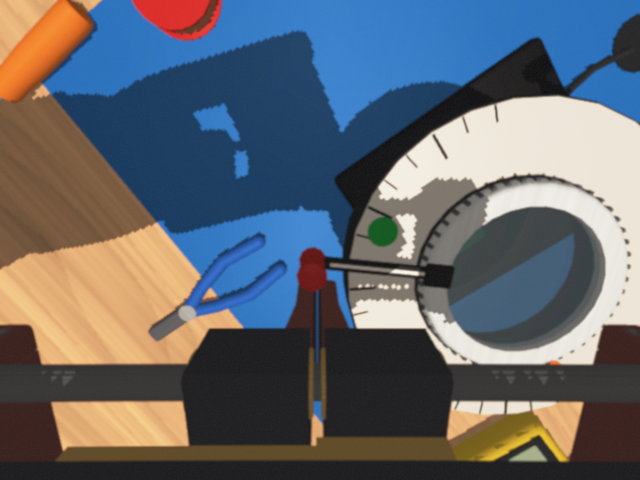

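The fingertip has pushed the pin at (312,265). The pointer line runs from about (340,264) to (420,273), and the dot is at (382,231), still ahead. I work out the remaining angle from the line.

```bash
cat >> h.py <<'E'
def rest(c,u1,u2,dot):
    a,b=plane(c,u1,161.5)[:2],plane(c,u2,161.5)[:2]; d=plane(c,dot,151)[:2]
    e=(b-a)/np.linalg.norm(b-a); n=np.array([-e[1],e[0]])
    print('line ang',np.degrees(np.arctan2(-e[1],e[0])).round(1),'dot off',((d-a)@n).round(1),'axis off',((np.array([597,-137])-a)@n).round(1),'dot',d.round(1),'pts',a.round(1),b.round(1))
E
python3 - <<'E'
from h import *
c=cam('wrist'); im=cv2.imread('pics/w2.png'); g=cv2.cvtColor(im,cv2.COLOR_BGR2GRAY)
for x in (345,355,370,385,400,410): print(x,g[255:285,x].tolist())
rest(c,(345,264.7),(410,271.5),(382.5,231.1))
E
```

```text
345 [22, 23, 25, 22, 24, 24, 22, 27, 49, 87, 123, 131, 116, 79, 38, 19, 25, 24, 28, 26, 24, 27, 28, 24, 25, 24, 25, 28, 27, 29]
355 [122, 121, 120, 105, 71, 37, 22, 21, 27, 48, 88, 123, 131, 118, 77, 37, 41, 77, 110, 119, 119, 120, 120, 120, 119, 120, 120, 121, 122, 121]
370 [121, 121, 121, 119, 112, 89, 54, 30, 20, 21, 37, 71, 108, 127, 125, 95, 56, 37, 62, 97, 114, 121, 120, 120, 121, 120, 119, 120, 123, 130]
385 [120, 119, 121, 119, 120, 118, 104, 70, 36, 20, 24, 27, 49, 90, 123, 130, 116, 76, 39, 51, 85, 111, 120, 120, 120, 121, 120, 119, 124, 153]
400 [227, 196, 146, 122, 119, 120, 119, 110, 85, 52, 39, 43, 51, 72, 136, 214, 242, 239, 196, 113, 61, 74, 101, 115, 120, 120, 120, 120, 122, 131]
410 [228, 232, 225, 195, 147, 122, 120, 118, 109, 87, 53, 38, 44, 47, 68, 134, 216, 242, 240, 196, 111, 60, 72, 99, 117, 122, 121, 119, 119, 119]
line ang 40.4 dot off 16.9 axis off -1.4 dot [551.2 -73.8] pts [526.3 -74.8] [551.6 -96.4]
```

Call:
servo_tool --plan '[[[1,0.07,0.08,0,0,0,0],[1,0.07,0.08,0,0,0,0],[1,0.07,0.07,0,0,0,0],[1,0.07,0.06,0,0,0,0],[1,0.06,0.05,0,0,0,0]]]'

```text
t: 8.3
ee_pos: [517.9, -67.0, 247.5]
orientation: [-2.775, -1.472, 0.0]
ft_force: [-3.4, -0.4, 0.6]
width: 0.3
grasp_force: 1.3
```

Call:
servo_tool --plan '[[[1,0,0,0,0,0,0],[1,0,0,0,0,0,0]]]'

```text
t: 8.47
ee_pos: [518.4, -67.1, 247.7]
orientation: [2.774, 1.472, 0.003]
ft_force: [0.5, -0.0, -0.1]
width: 0.8
grasp_force: 0.0
```

```bash
python3 chk.py w3
```

```text
[518.4 -67.1 247.7] [ 0.5 -0.  -0.1]
green [373.8 262.4] [552.  -72.4 151. ] 55.1
red (array([314.6, 288.2]), [289, 249, 57, 79, 1684]) [524.  -57.4 178. ] 47.5
```

View pics/w3.png

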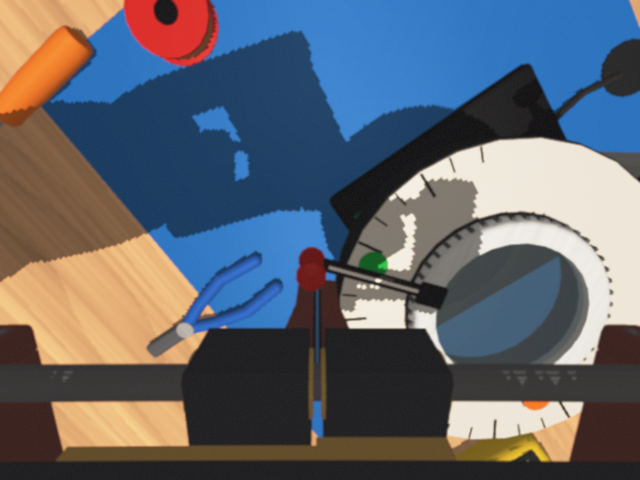

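The lever now covers the lower edge of the dot, at (374,262). The line runs from about (335,267) to (415,290). I measure it against the dot position found before.

```bash
cat > line.py <<'E'
from h import *
import sys
f=sys.argv[1]; xs=range(*map(int,sys.argv[2:4])); y0,s,w=float(sys.argv[4]),float(sys.argv[5]),7
c=cam('wrist'); g=cv2.cvtColor(cv2.imread(f'pics/{f}.png'),cv2.COLOR_BGR2GRAY).astype(float)
pts=[]
for x in xs:
    ys=np.arange(-4,5)+round(y0+s*(x-xs[0])); v=g[ys,x]-g[ys,x].min(); pts.append((x,(ys*v).sum()/v.sum()))
k=np.polyfit(*np.array(pts).T,1); print('fit',k,np.std([p[1]-np.polyval(k,p[0]) for p in pts]).round(2))
rest(c,(xs[0],np.polyval(k,xs[0])),(xs[-1],np.polyval(k,xs[-1])),proj(c,(551,-73.5,151)))
E
python3 line.py w3 340 405 268.5 0.28; python3 -c "
from h import *
g=cv2.cvtColor(cv2.imread('pics/w3.png'),cv2.COLOR_BGR2GRAY)
for x in (345,400): print(g[260:295,x].tolist())"; python3 - <<'E'
from h import *
print(proj(cam('wrist'),(551,-73.5,151)))
E
```

```text
fit [  0.26966212 178.23338092] 0.16
line ang 50.1 dot off 4.2 axis off -1.2 dot [551.  -73.5] pts [536.2 -62.4] [558.2 -88.7]
[25, 23, 24, 23, 25, 28, 21, 26, 35, 70, 106, 128, 125, 98, 60, 32, 44, 82, 108, 118, 118, 119, 122, 121, 121, 122, 122, 123, 121, 122, 122, 121, 121, 104, 73]
[238, 238, 238, 238, 238, 238, 238, 238, 238, 237, 221, 167, 124, 121, 122, 123, 121, 112, 87, 52, 31, 34, 25, 40, 74, 110, 130, 125, 97, 57, 34, 58, 93, 115, 121]
[373.25691418 264.66417156]
```

Call:
servo_tool --plan '[[[1,0.04,0.03,0,0,0,0],[1,0.04,0.03,0,0,0,0],[1,0.03,0.03,0,0,0,0],[1,0,0,0,0,0,0],[1,0,0,0,0,0,0]]]'

```text
t: 8.93
ee_pos: [522.3, -63.7, 247.6]
orientation: [2.775, 1.472, 0.001]
ft_force: [-1.5, -1.0, 2.3]
width: 0.7
grasp_force: 0.7
```

```bash
python3 chk.py w4; python3 line.py w4 340 400 269 0.31
```

```text
[522.3 -63.7 247.6] [-1.5 -1.   2.3]
green [372.6 268. ] [553.5 -71.3 151. ] 56.5
red (array([314.7, 288.2]), [289, 250, 57, 77, 1652]) [527.8 -54.  178. ] 50.2
fit [  0.31015475 165.65025042] 0.24
line ang 52.3 dot off 0.3 axis off -2.1 dot [551.  -73.5] pts [539.6 -59.3] [559.3 -84.7]
```

View pics/w4.png

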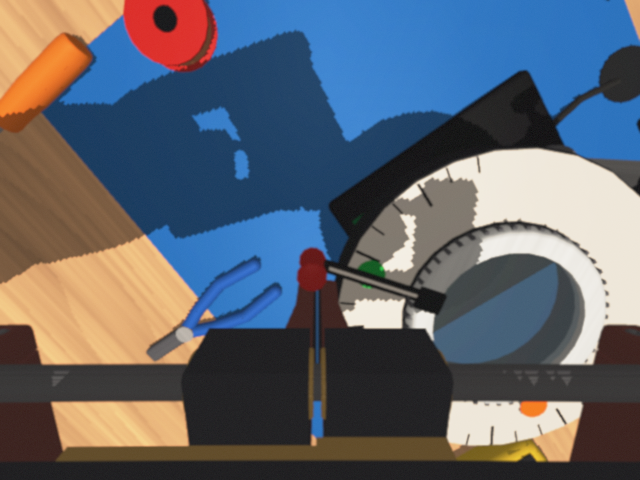

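The line at about (330,266)–(410,292) now crosses the dot, with a measured offset of 0.3 mm. I back off and check from clear of the lever.

Call:
servo_tool --plan '[[[1,-0.1,-0.15,0,0,0,0],[1,-0.2,-0.35,0,0,0,0],[1,-0.2,-0.35,0.2,0,0,0],[1,0,0,0.8,0,0,0],[1,0,0,0.8,0,0,0]]]'

```text
t: 9.4
ee_pos: [500.6, -98.4, 319.0]
orientation: [-2.774, -1.469, 0.004]
ft_force: [1.1, 0.1, 0.5]
width: 0.4
grasp_force: 0.0
```

Call:
servo_tool --plan '[[[1,0,0,0,0,0,0],[1,0,0,0,0,0,0],[1,0,0,0,0,0,0]]]'

```text
t: 9.65
ee_pos: [501.6, -97.8, 319.2]
orientation: [-2.775, -1.472, -0.0]
ft_force: [-0.1, -0.6, -0.3]
width: 0.7
grasp_force: 0.0
```

```bash
python3 chk.py w5; python3 - <<'E'
from h import *
c=cam('wrist'); u=proj(c,(551,-73.5,151)); print(u,proj(c,(597,-137,161)))
im=cv2.imread('pics/w5.png'); x,y=max(0,int(u[0])-80),max(0,int(u[1])-70); print(x,y)
cv2.imwrite('pics/w5c.png',cv2.resize(im[y:y+140,x:x+180],None,fx=4,fy=4,interpolation=cv2.INTER_CUBIC))
E
```

```text
[501.6 -97.8 319.2] [-0.1 -0.6 -0.3]
green [357.1 178.3] [554.1 -70.9 151. ] 57.0
green [352.3 191.5] [546.4 -76.8 151. ] 49.9
red (array([310.3, 172.6]), [301, 162, 21, 21, 323]) [530.9 -47.7 178. ] 53.5
red (array([302.9, 306.4]), [289, 282, 24, 45, 360]) [ 475.  -120.1  178. ] 7.9
red (array([330.9, 306.8]), [322, 282, 24, 45, 348]) [ 490.9 -131.2  178. ] 3.1
red (array([309.2, 171.9]), [300, 161, 22, 23, 60]) [530.6 -47.  178. ] 53.6
[356.21140861 183.84010866] [462.84641007 224.29130526]
276 113
```

View pics/w5c.png

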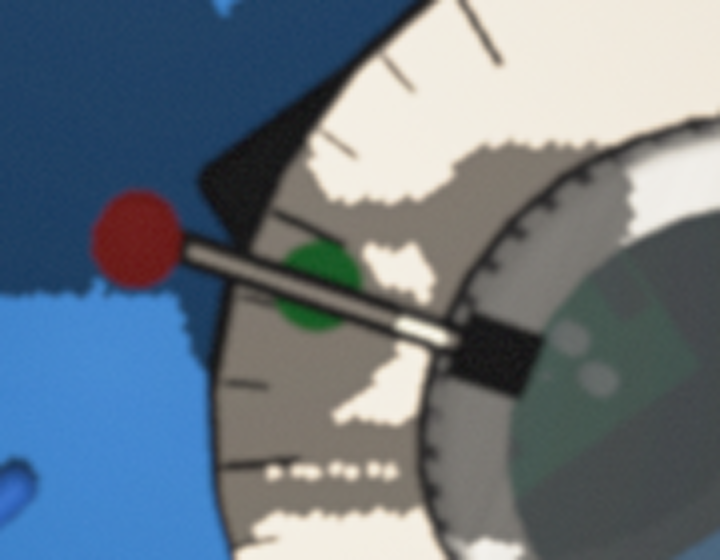

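The crop shows the lever standing by itself, its line passing through the middle of the green dot at about (319,285) in the crop. I check the offset including parallax.

```bash
python3 line.py w5 330 375 177.5 0.27; python3 chk.py w6; python3 line.py w6 330 375 177.5 0.27
```

```text
fit [ 0.27380985 87.74846227] 0.6
line ang 49.2 dot off 0.1 axis off -6.6 dot [551.  -73.5] pts [538.3 -58.8] [558.4 -82.2]
[501.4 -97.7 318.6] [ 0.6 -0.1  0. ]
green [358.2 178.3] [554.2 -71.  151. ] 57.0
green [353.1 191.4] [546.4 -76.7 151. ] 50.0
red (array([311.1, 172.4]), [302, 162, 21, 21, 320]) [530.9 -47.7 178. ] 53.5
red (array([303. , 306.3]), [289, 282, 24, 45, 368]) [ 474.8 -119.7  178. ] 8.1
red (array([331.1, 310. ]), [322, 287, 24, 40, 332]) [ 489.4 -132.9  178. ] 2.2
red (array([309.7, 172.6]), [300, 161, 23, 23, 69]) [530.1 -47.3 178. ] 53.3
fit [ 0.28609195 83.34967626] 0.54
line ang 49.9 dot off 0.1 axis off -5.6 dot [551.  -73.5] pts [538.2 -58.5] [558.1 -82.1]
```

```bash
python3 -c "
from workcell import close_job
print(close_job())"
```

```text
the job is handed in; nothing more can be done
None
```

I pressed the green button fully down and released it, then pushed the lever until its pointer line measured about 0.1 mm from the green dot's middle; the hand is clear and the job is handed in (no verdict was returned).

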